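# Set a lamp-tripod leg to its length mark and hold it locked

## Robot

A 6-joint arm with a two-finger parallel gripper is mounted at the origin on a cart in front of the work surface, level with it; the furniture and walls round the work are solid. World frame = base frame: x ahead of the robot, y to its left, z up, the work surface at z = 0. Lengths are in m, angles in rad, forces in N, time in s.
With the tool pointing down it reaches from about 0.25 to 0.775 m from the base axis. Payload 4 kg.
Tool frame: the origin (TCP) lies on the centre line of the jaws, within the pads' length; the fingertips stand 25 mm ahead of it and the grasp point (between the pads) lies 6 mm ahead of it; z points along the fingers, y is the line along which they close (so a half turn about z gives the same grasp; the last joint's range is limited). The gripper opens to 94 mm and grips with 3 to 60 N. Pads are 16 mm wide; open, the fingers measure 119 mm over their backs; the gripper's body (75 mm by 177 mm) begins 78 mm behind the grasp point.
Start: joints at [1.041, 0.087, 1.371, -0, 1.684, -0.103], TCP at [0.228, 0.501, 0.231] pointing down, gripper open.
Joint ranges: [-3.1, 3.1], [-0.76, 2.03], [0.27, 2.55], [-1.08, 4.22], [0.17, 2.65], [-2.57, 2.57]. Speed limits (rad/s): [2.79, 2.79, 3.14, 3.14, 3.14, 3.14].

## Interface

Orientations are given as [roll, pitch, yaw] about the fixed x, y, z axes, in that order (R = Rz(yaw) Ry(pitch) Rx(roll)).
In Python, from bench import sensors, optics, ticket gives the robot as it stands.
- The arm moves only by the tool send_rows, never from a script. Its argument "rows" is a list of rows, each a list of 6 numbers: the shift along the world's x, y, z in mm, then the turn, a rotation vector about the world's x, y, z in rad. In form: [[x, y, z, wx, wy, wz], ...]. A call has 1 to 8 rows; each row shifts and turns the commanded pose from where the row before left it; what a row does not reach is not made up. A row lasts 1/12 s, in which the tool goes at most 41.7 mm and 7.16 degrees, less where a joint would pass 70% of its speed; a pose out of reach is approached as far as the arm can. A call is refused whole if a number of a shift passes 41.7 or a number of a turn 0.125, either way. A call with a gripper value outside its range is refused whole. "grip" is the finger opening in mm, from 0 to 94, set as the call begins (left out, the last holds). The fingers move at their own pace and stop on an object; the grip force is fixed at half the most. Time passes only in rows, so rows that do not move let the fingers close. It gives the time, the measured TCP pose, the force, the opening and the grip force at its end, in the units of the state.
- sensors.get_obs(): the state, without advancing time (a new reading comes with each control period).
- optics.snapshot(name): name is "scene" or "top"; returns the picture (420x560x3 uint8, red, green, blue); there is no depth.
- optics.camera_model(name): a dict with "vertical_fov" (degrees; the focal length in pixels is half the picture's height over the tangent of half this angle, whatever the lens; pixels are square), "cx", "cy" (the principal point, pixels), "k1" (the pictures are not rectified: a ray, as slopes to the right and down, at radius r is drawn at 1 + k1 r^2 times it, then the intrinsics apply), "R" (3x3) and "t" (3): a world point X has camera coordinates R X + t. Camera axes: x right, y down, z forward; pixel columns grow to the right and rows downward; lengths in m; the calibration is good to about 2 mm. A picture is of the moment at which its call begins. camera_model takes no time and is no camera call.
- ticket.close_job(): hands the job in; it is judged then, once.
The state is a dict: "time": time; "joint_positions": joint angles; "qvel": joint speeds; "joint_torque": joint torques, N m; "tool_pos": TCP position; "ee_rot": TCP orientation; "wrist_force": force on the tool from outside, world axes, zero at the start; "wrist_torque": the same for the moment, N m; "width": finger opening in m; "finger_force": force on a finger pad.
Only numpy, scipy, OpenCV 4.12 (cv2) and the standard library are available. Lean on these libraries where they do the work, as an engineer would, in place of code of your own. Each camera call takes 0.05 s, during which the arm holds its last target. There are 200 camera calls.

## Task

The telescopic leg of the inspection-lamp tripod lies in its setting cradle, pulled out too far. Push it in until the end of its black collar lines up with the red ring on the aluminium tube and, once it is there and not before, slide the orange cam lever fully closed towards the grey horn while holding the leg at the ring. Finish still holding the leg at its mark, pinched between the fingers by horn and lever; do not let go, and do not disturb the tape measure, folding rule or setting block lying beside the cradle.

Things in the scene. Friction and masses are not known exactly. Their poses are not given: they have to be found in the camera images.
- cradle: Fixed wooden board 400 x 84 x 14 mm carrying the leg crosswise before the robot. Origin: centre of its underside; x axis along the leg, + towards the leg's rubber foot; z up. A bare aluminium tube, 20 mm thick, axis 45 mm above the worktop, is clamped at its -x end in a saddle (x -192 to -158 mm, 68 mm high). A fork rest, 54 mm high, 46 mm wide, stands at x 126 to 144 mm.
- length_mark: Red ring, 6 mm wide, diameter 26 mm, on the aluminium tube: the length mark (only looks, cannot be felt; the collar passes over it). Origin: ring centre on the tube axis; x axis along the tube, + towards the rubber foot.
- leg: Sliding leg with black collar. Origin: on the tube axis at the collar's bare end face, which must line up with the ring's middle; x along the tube, + to the rubber foot. Collar x 0 to 70 mm, 36 mm wide, top 26 mm above the axis; then 26 mm thick tube; foot ends at x = 266. Slides both ways, about 2.5 N friction, no spring, stays where left. Starts 40 to 95 mm beyond the ring (+x).
- horn_face (a point): Grey horn: an upright plate fixed to the collar, 8 mm thick along the tube, 28 mm wide, rising to 120 mm above the worktop. This point is the middle of its outer face (the face towards the rubber foot), at leg x = 66 mm, 53 mm above the tube axis (98 mm above the worktop). Push on this face to slide the leg in towards the ring.
- cam_lever: Orange lever on the collar, slides along x. Its upright tab: 10 mm thick, 26 mm wide, top 120 mm above worktop. Origin mid-tab, 26.5 mm above the tube axis; at leg x = 9 mm open (start), 23 mm closed (14 mm towards the horn, to a stop). Over outer faces horn and lever span 62 mm open, 48 closed. Takes 8 N, no spring; pushed alone it shifts the leg, so pinch it from above against the horn.
- tape_measure: Grey pocket tape measure 44 x 57 x 33 mm lying loose beside the cradle on the side away from the robot. Origin: centre of its underside. Leave it alone.
- folding_rule: Folded boxwood rule, 19 x 168 x 6 mm, lying loose beside the cradle, away from the robot. Origin: centre of its underside. Leave it alone.
- set_block: Ground steel setting block 40 x 22 x 22 mm lying loose beside the cradle, away from the robot. Origin: centre of its underside. Leave it alone.

How it is judged:
By the outcome, as a careful person would: the job done as asked, in the order asked, and still so for the second after the job is handed in, while the arm keeps its last pose, push and grip.
It also fails if it takes over 35 s, if anything falls off the work surface, if the arm or the gripper's body presses on something with over 40 N, if the wrist force passes 120 N, or if a joint passes its speed limit or range.

## Working session

There is one attempt and no reset: what is moved stays moved. The work goes in short steps, Python scripts to look and compute and a tool call to move; the robot and the scene stay as the last step left them, time stands still between calls to the robot, and variables do not carry over. Pictures are saved under pics/ and viewed, at most 10 in all, crops included, and the job is handed in when it is done.

Besides the shell and the picture viewer there is one more tool, called after "Request:" by a JSON object that holds its "op" and its "data". send_rows: Moves the arm, as the interface text tells. Its arguments: {"type":"object","properties":{"rows":{"type":"array"},"grip":{"type":"number"}},"required":["rows"]}

```bash
mkdir -p pics
cat > h.py <<'E'
import numpy as np, cv2
from bench import sensors, optics, ticket
def KD(n):
    m=optics.camera_model(n); f=210/np.tan(np.radians(m["vertical_fov"])/2)
    return np.array([[f,0,m["cx"]],[0,f,m["cy"]],[0,0,1.]]),np.array([m["k1"],0,0,0,0.]),np.array(m["R"]),np.array(m["t"])
def ray(n,uv):
    K,D,R,t=KD(n); p=cv2.undistortPoints(np.array([[uv]],float),K,D)[0,0]
    return -R.T@t, R.T@np.array([p[0],p[1],1])
def atz(n,uv,z):
    c,d=ray(n,uv); return c+d*(z-c[2])/d[2]
def proj(n,X):
    K,D,R,t=KD(n); return cv2.projectPoints(np.array(X,float).reshape(-1,1,3),cv2.Rodrigues(R)[0],t,K,D)[0][:,0]
E
python3 - <<'E'
from h import *
for n in("scene","top"):
    i=optics.snapshot(n); cv2.imwrite(f"pics/{n}0.png",i[...,::-1]); K,D,R,t=KD(n); print(n,K[0,0],D[0],-R.T@t,R[2])
print(sensors.get_obs())
E
```

```text
scene 427.4001627291442 -0.10200252267527136 [ 0.23577497 -0.43394839  0.71285514] [ 0.3776455   0.54093028 -0.75151734]
top 503.74139592682906 -0.0009765360707423153 [0.39711616 0.0200395  0.90777892] [ 2.00535312e-01  2.38831427e-04 -9.79686446e-01]
{'time': 0.1, 'joint_positions': array([ 1.04087305e+00,  8.78598105e-02,  1.37206485e+00, -5.28715470e-05,
        1.68359279e+00, -1.03080697e-01]), 'qvel': array([-0.00028516, -0.00166937, -0.00389216, -0.0004896 ,  0.00068727,
       -0.00040109]), 'joint_torque': array([ 2.37980566e-03, -3.41252589e+01, -3.03301799e+01,  7.19640730e-02,
        3.03895294e-02, -8.63766309e-05]), 'tool_pos': array([0.22748862, 0.50027091, 0.22945222]), 'ee_rot': array([-3.13967267e+00, -1.45790103e-04,  2.71474403e+00]), 'wrist_force': array([-0.23815648, -0.08071993,  0.15259319]), 'wrist_torque': array([-0.00876095, -0.02722217, -0.02722912]), 'finger_force': 0.0, 'width': 0.09388081986119416}
```

View pics/scene0.png

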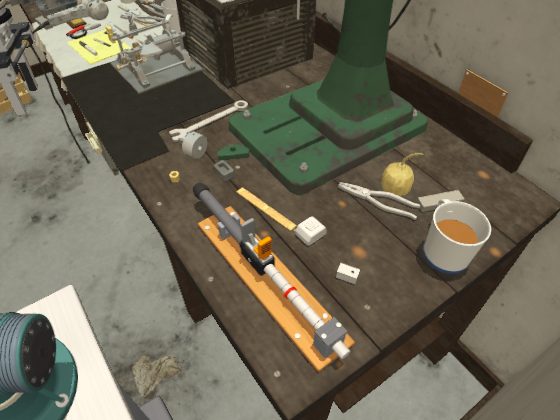

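View pics/top0.png

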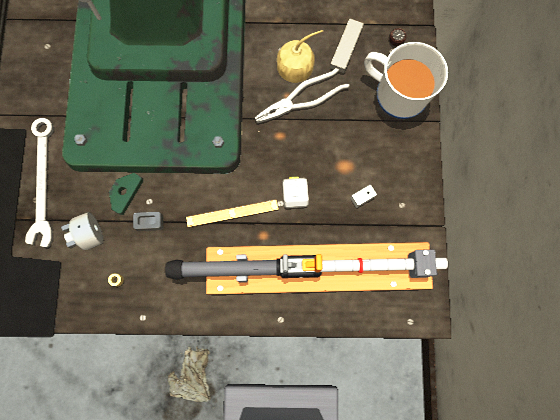

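Run:
```python
from h import *
i=cv2.imread("pics/top0.png")[225:305,265:465]; a=cv2.resize(i,None,fx=4,fy=4,interpolation=cv2.INTER_CUBIC)
i=cv2.imread("pics/scene0.png")[200:270,200:400]
j=cv2.imread("pics/scene0.png")[205:325,220:320]
cv2.imwrite("pics/c1.png",a); cv2.imwrite("pics/c2.png",cv2.resize(j,None,fx=5,fy=5,interpolation=cv2.INTER_CUBIC))
for uv in[(206,247),(206,294),(432,289),(429,242)]: print(atz("top",uv,.014))
im=cv2.imread("pics/top0.png")
b,g,r=[im[...,k].astype(int) for k in range(3)]
m=(r>150)&(g<70)&(b<70); m[:255]=0;m[280:]=0; m[:,:330]=0;m[:,400:]=0
v,u=np.nonzero(m); print(len(u),u.min(),u.max(),v.min(),v.max(),u.mean(),v.mean(), atz("top",(u.mean(),v.mean()),.058))
```

```text
[0.50987626 0.14566743 0.014     ]
[0.42720622 0.14217516 0.014     ]
[ 0.44146901 -0.25411655  0.014     ]
[ 0.52460056 -0.25270867  0.014     ]
30 358 362 258 272 360.1 265.1 [ 0.47741873 -0.12129021  0.058     ]
```

View pics/c1.png

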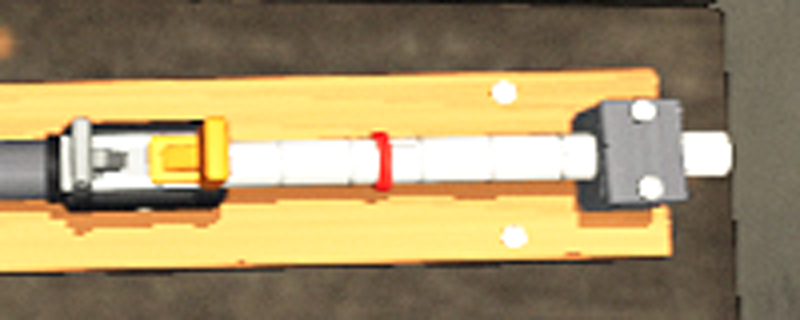

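View pics/c2.png

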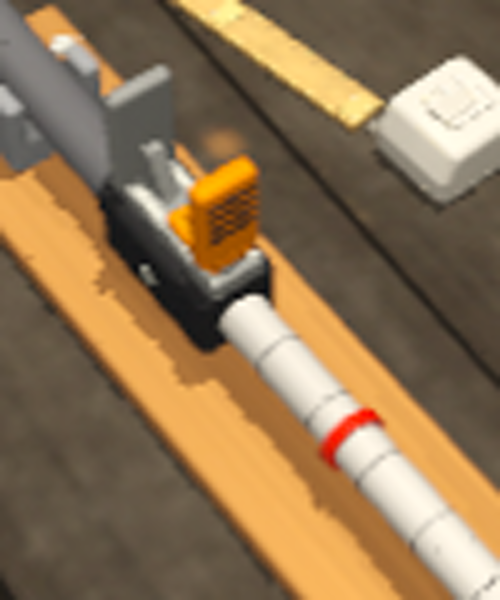

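Run:
```python
from h import *
u=np.array([-.0362,.9993]); C=np.array([.4758,-.0548])
cr=lambda x,y:(265+(x+.5)/4-.5,225+(y+.5)/4-.5)
cs=lambda x,y:(220+(x+.5)/5-.5,205+(y+.5)/5-.5)
def s(n,uv,z): 
    p=atz(n,uv,z)[:2]-C; return (1e3*p@u).round(1),(1e3*p@[u[1],-u[0]]).round(1)
for nm,uv,z in[("horn out top",cr(73,157),.12),("horn in top",cr(90,155),.12),("lever in",cr(204,152),.12),("lever out",cr(228,152),.12),("ringL",cr(376,160),.058),("ringR",cr(391,160),.058),("saddle",cr(604,150),.068),("saddleR",cr(683,150),.068)]: print(nm,s("top",uv,z))
# scene: ring top centre ~(352,432); lever top edge corners; horn top inner corners
for nm,uv,z in[("ring",cs(352,430),.058),("lever outer top L",cs(202,190),.12),("lever outer top R",cs(258,170),.12),("horn top L(in)",cs(107,108),.12),("horn top R",cs(170,75),.12)]: print(nm,s("scene",uv,z))
```

```text
horn out top (np.float64(64.5), np.float64(-1.7))
horn in top (np.float64(57.9), np.float64(-1.1))
lever in (np.float64(13.3), np.float64(-0.9))
lever out (np.float64(3.9), np.float64(-1.1))
ringL (np.float64(-64.1), np.float64(0.1))
ringR (np.float64(-70.4), np.float64(-0.1))
saddle (np.float64(-157.7), np.float64(1.2))
saddleR (np.float64(-190.6), np.float64(0.5))
ring (np.float64(-70.8), np.float64(-2.9))
lever outer top L (np.float64(7.8), np.float64(-9.7))
lever outer top R (np.float64(3.2), np.float64(11.1))
horn top L(in) (np.float64(58.2), np.float64(-15.8))
horn top R (np.float64(57.5), np.float64(11.2))
```

Request:
{"op": "send_rows", "data": {"rows": [[12, -26, 0, 0, 0, 0.023], [12, -26, 0, 0, 0, 0.023], [12, -26, 0, 0, 0, 0.023], [12, -26, 0, 0, 0, 0.023], [12, -26, 0, 0, 0, 0.023], [12, -26, 0, 0, 0, 0.023], [12, -26, 0, 0, 0, 0.023], [12, -26, 0, 0, 0, 0.023]], "grip": 94}}

```text
time: 0.77
tool_pos: [0.3237, 0.2913, 0.23]
ee_rot: [-3.141, -0.0, 2.9]
wrist_force: [-0.0, -0.3, 0.1]
width: 0.094
finger_force: 0.0
```

Request:
{"op": "send_rows", "data": {"rows": [[12, -26, 0, 0, 0, 0.023], [12, -26, 0, 0, 0, 0.023], [12, -26, 0, 0, 0, 0.023], [12, -26, 0, 0, 0, 0.023], [12, -26, 0, 0, 0, 0.023], [12, -26, 0, 0, 0, 0.023], [12, -26, 0, 0, 0, 0.023], [12, -26, 0, 0, 0, 0.023]]}}

```text
time: 1.43
tool_pos: [0.4198, 0.0833, 0.2301]
ee_rot: [3.141, -0.001, 3.084]
wrist_force: [-0.5, -0.1, 0.4]
width: 0.0937
finger_force: 0.0
```

Request:
{"op": "send_rows", "data": {"rows": [[14, -26, 0, 0, 0, 0.023], [14, -26, 0, 0, 0, 0.023], [14, -26, 0, 0, 0, 0.023], [13, -26, 0, 0, 0, 0.023], [0, 0, 0, 0, 0, 0], [0, 0, 0, 0, 0, 0], [0, 0, 0, 0, 0, 0]]}}

```text
time: 2.02
tool_pos: [0.4743, -0.0189, 0.23]
ee_rot: [3.141, -0.001, -3.109]
wrist_force: [-0.5, 0.1, -0.0]
width: 0.0936
finger_force: 0.0
```

Request:
{"op": "send_rows", "data": {"rows": [[0, -1, -20, 0, 0, 0.004], [0, 0, -20, 0, 0, 0], [0, 0, -20, 0, 0, 0], [0, 0, -20, 0, 0, 0], [0, 0, -20, 0, 0, 0], [0, 0, -14, 0, 0, 0], [0, 0, -10, 0, 0, 0], [0, 0, 0, 0, 0, 0]]}}

```text
time: 2.68
tool_pos: [0.4727, -0.0189, 0.1042]
ee_rot: [3.14, -0.004, -3.103]
wrist_force: [-0.4, 0.1, 0.5]
width: 0.0938
finger_force: 0.0
```

Run:
```python
from h import *
i=optics.snapshot("scene")[...,::-1]; cv2.imwrite("pics/s1.png",cv2.resize(i[180:340,190:370],None,fx=3.5,fy=3.5,interpolation=cv2.INTER_CUBIC))
```

```text
(no output)
```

View pics/s1.png

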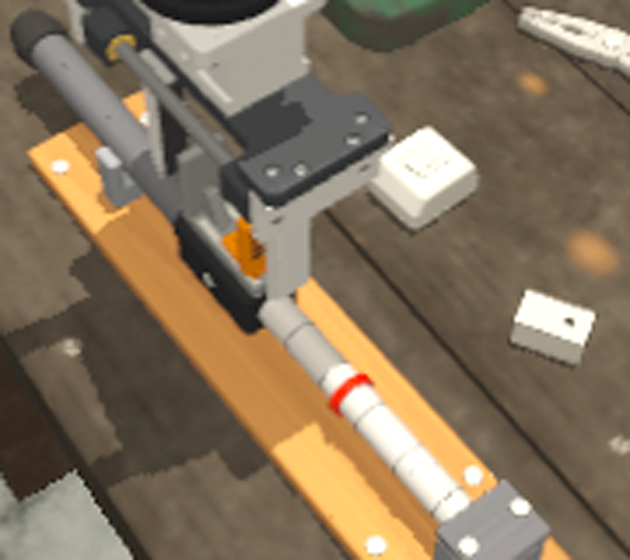

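Request:
{"op": "send_rows", "data": {"rows": [[0, 0, 0, 0, 0, 0], [0, 0, 0, 0, 0, 0], [0, 0, 0, 0, 0, 0], [0, -2, 0, 0, 0, 0], [0, -2, 0, 0, 0, 0], [0, -2, 0, 0, 0, 0], [0, 0, 0, 0, 0, 0], [0, 0, 0, 0, 0, 0]], "grip": 70}}

```text
time: 3.4
tool_pos: [0.475, -0.0262, 0.1069]
ee_rot: [3.141, 0.001, -3.105]
wrist_force: [-0.4, 2.0, 1.7]
width: 0.0704
finger_force: 1.0
```

Request:
{"op": "send_rows", "data": {"rows": [[0.2, -6, 0, 0, 0, 0], [0.2, -6, 0, 0, 0, 0], [0.2, -6, 0, 0, 0, 0], [0.2, -6, 0, 0, 0, 0], [0.2, -6, 0, 0, 0, 0], [0.2, -6, 0, 0, 0, 0], [0.2, -6, 0, 0, 0, 0], [0.2, -6, 0, 0, 0, 0]]}}

```text
time: 4.07
tool_pos: [0.4763, -0.075, 0.1065]
ee_rot: [3.141, 0.0, -3.105]
wrist_force: [1.4, 3.7, 2.4]
width: 0.0701
finger_force: 1.8
```

Request:
{"op": "send_rows", "data": {"rows": [[0.2, -4, 0, 0, 0, 0], [0, -2, 0, 0, 0, 0], [0, 0, 0, 0, 0, 0], [0, 0, 0, 0, 0, 0]]}}

```text
time: 4.4
tool_pos: [0.4757, -0.0812, 0.1059]
ee_rot: [-3.14, -0.002, -3.105]
wrist_force: [0.2, 0.7, -0.4]
width: 0.0698
finger_force: 0.0
```

Run:
```python
from h import *
i=optics.snapshot("scene")[...,::-1]; cv2.imwrite("pics/s2.png",cv2.resize(i[230:330,230:330],None,fx=6,fy=6,interpolation=cv2.INTER_CUBIC))
i=optics.snapshot("top")[...,::-1];cv2.imwrite("pics/t2.png",i)
```

```text
(no output)
```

View pics/s2.png

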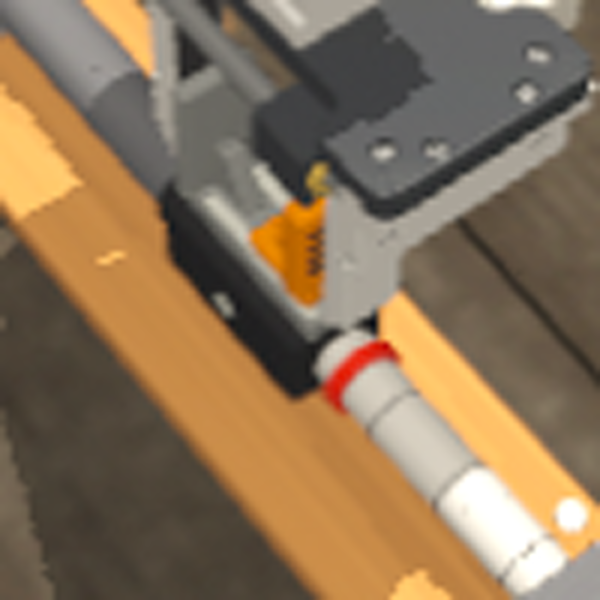

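```bash
cat >> h.py <<'E'
U=np.array([-.0362,.9993]); C=np.array([.4758,-.0548]); L=np.array([U[1],-U[0]])
def W(s,l,z): # mm
    p=C+U*s/1e3+L*l/1e3; return [p[0],p[1],z/1e3]
def over(fn,ring,leg,n="scene",x0=245,y0=240,w=70,k=9,lat=0,ext=()):
    i=optics.snapshot(n)[...,::-1]; o=cv2.resize(i[y0:y0+w,x0:x0+w],None,fx=k,fy=k,interpolation=cv2.INTER_CUBIC)
    f=lambda P:((proj(n,P)-[x0,y0]+.5)*k-.5).round().astype(int).reshape(-1,1,2)
    th=np.linspace(0,2*np.pi,60)
    for d in(-3,3): cv2.polylines(o,[f([W(ring+d,lat+13*np.cos(a),45+13*np.sin(a)) for a in th])],True,(255,255,0),1)
    for s,c in [(leg,(0,255,0))]:
        cv2.polylines(o,[f([W(s,lat-18,27),W(s,lat-18,71),W(s,lat+18,71),W(s,lat+18,27)])],True,c,1)
    cv2.imwrite(fn,o)
E
python3 - <<'E'
from h import *
over("pics/o1.png",-67.2,-57.4)
E
```

```text
(no output)
```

View pics/o1.png

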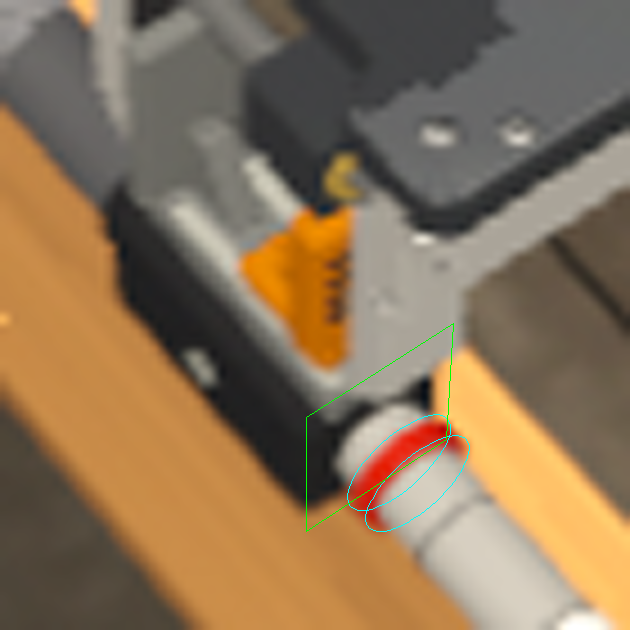

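```bash
cat >> h.py <<'E'
def red(show=True):
    i=np.mean([optics.snapshot("scene") for _ in range(2)],0); q=i[278:304,278:304]
    d=np.clip(q[...,0]-(q[...,1]+q[...,2])/2-15,0,None); 
    if show: print(d.round().astype(int)[4:24,3:22])
    return d
E
python3 - <<'E'
from h import *
d=red(); np.save("d0.npy",d); print(d.sum(), sensors.get_obs()["tool_pos"])
i=cv2.imread("pics/scene0.png")[...,::-1].astype(float)[278:304,278:304]
e=np.clip(i[...,0]-(i[...,1]+i[...,2])/2-15,0,None); print(e.round().astype(int)[4:24,3:22])
E
```

```text
[[  0   0   0   0   0   0   0   0   0   0   0   0  82  94  90  91  87  85
   90]
 [  0   0   0   0   0   0   0   0   0   0   0   0  82  91  88  91  91  88
   84]
 [  0   0   0   0   0   0   0   0   0   0   0   0  81  92  90  92  92  91
   87]
 [  0   0   0   0   0   0   0   0   0   0   0   0  85  92  86  91  92  92
   90]
 [  0   0   0   0   0   0   0   0   0   5  17  54 107 100  86  86  92  92
   91]
 [  0   0   0   0   0   0   0   4  12  54 132 177 168 152 102  87  87  91
   92]
 [  0   0   0   0   0   0   4  46 132 184 184 178 170 160 132 102  87  87
   92]
 [  0   0   0   0   0   5  48 132 184 183 182 148 117 104 113 116  98  84
   88]
 [  0   0   0   0   6  50 132 187 183 170 108  55  27  21  34  88  98  86
   84]
 [  0   0   0   2  48 132 188 186 152  78  11   0   0   0   0  33  82  89
   86]
 [  0   0   0  25 106 186 190 167  64   8   0   0   0   0   0   0  50  87
   88]
 [  0   0   2  86 156 184 167  83  12   0   1   0   0   0   0   0   0  52
   90]
 [  0   4  57 133 172 178 100  14   0   0   0   0   0   0   0   0   0  16
   75]
 [ 32  49  84 130 167 150  43   6   0   0   0  
[... 1488 characters left out ...]
  78   6   0   0   1   0   0   0   0   1  34
   82]
 [ 68  68  82 132 186 200 106   8   1   0   1   1   0   0   0   0   2  10
   58]
 [ 68  68  80 124 173 154  37   4   0   0   0   1   1   1   1   0   0   0
    8]
 [ 68  68  74  98 146 120  16   0   0   0   0   0   2   1   0   0   2   1
    2]
 [ 66  68  69  76 108 126  31   2   0   0   1   1   1   0   0   2   1   2
    0]
 [ 68  67  69  70  78  96  77  20   1   0   2   0   0   0   0   1   0   1
    0]
 [ 66  66  68  70  70  75  76  55  16   0   0   0   0   0   0   0   0   0
    2]
 [ 66  66  68  68  70  69  69  71  46  10   0   0   0   0   0   0   1   0
    0]
 [ 74  66  66  68  68  70  70  70  70  41   8   0   0   1   0   2   0   2
    1]]
```

Request:
{"op": "send_rows", "data": {"rows": [[0.1, -3, 0, 0, 0, 0], [0.1, -2, 0, 0, 0, 0], [0, -1, 0, 0, 0, 0], [0, 0, 0, 0, 0, 0], [0, 0, 0, 0, 0, 0]]}}

```text
time: 5.07
tool_pos: [0.4764, -0.0862, 0.1063]
ee_rot: [3.141, -0.001, -3.104]
wrist_force: [-1.1, 2.1, -0.8]
width: 0.0697
finger_force: 1.1
```

Run:
```python
from h import *
d=red(); np.save("d1.npy",d);print(d.sum(), sensors.get_obs()["tool_pos"])
```

```text
[[ 42  74  82  56   9   0   0   0   0   0   0   0   0   0  42  84  88  85
   90]
 [  0  10   4   0   0   0   0   0   0   0   0   0   0   0  86  91  91  88
   85]
 [  0   0   0   0   0   0   0   0   0   0   0   0   0   0  91  92  92  91
   87]
 [  0   0   0   0   0   0   0   0   0   0   0   0   0   0  92  91  92  92
   90]
 [  0   0   0   0   0   0   0   0   0  13  40  77  82  78  95  86  92  93
   92]
 [  0   0   0   0   0   0   0  11  26  72 130 177 168 197 112  87  87  91
   92]
 [  0   0   0   0   0   0  13  64 132 183 184 179 169 160 132 102  87  87
   92]
 [  0   0   0   0   0  14  66 132 184 183 182 147 117 104 112 115  98  84
   88]
 [  0   0   0   0  14  67 132 187 182 168 108  56  26  20  34  88  98  86
   86]
 [  0   0   0   0  71 131 188 185 150  78  10   0   0   0   0  33  82  88
   86]
 [  0   0   0  39 121 188 189 168  64   9   1   0   0   0   0   0  50  87
   88]
 [  0   0   0 103 155 183 166  82  12   0   0   0   0   0   0   0   0  52
   90]
 [  0   0  26 137 171 178  99  15   0   0   0   0   0   0   0   0   0  16
   75]
 [  0   0  43 134 168 150  43   6   0   0   0   0   0   0   0   0   0   0
   13]
 [  0   0  35 108 150 124  21   0   0   0   0   0   1   0   0   0   0   0
    0]
 [  0   5  47  81 116 139  37   2   0   0   0   0   0   0   0   0   0   0
    0]
 [ 36  50  71  77  88 108  87  24   2   0   0   0   0   0   0   0   0   0
    0]
 [ 71  75  76  77  77  83  86  61  18   0   0   0   0   0   0   0   0   0
    0]
 [ 74  74  75  77  77  78  78  78  51  14   0   0   0   0   0   0   0   0
    0]
 [ 76  75  74  75  76  78  78  76  78  47  10   0   0   0   0   0   0   0
    0]]
27751.5 [ 0.47644659 -0.0862121   0.1062661 ]
```

```bash
cat >> h.py <<'E'
def sc(d):
    m=d[4:24,3:22]; return m[5:13,3:11].sum().round(), m[9:13,2:9].sum().round()
E
python3 -c "
from h import *
print(sc(np.load('d0.npy')),sc(np.load('d1.npy')))"
```

```text
(np.float64(5152.0), np.float64(2789.0)) (np.float64(5332.0), np.float64(2824.0))
```

Request:
{"op": "send_rows", "data": {"rows": [[0.1, -1, 0, 0, 0, 0], [0, -1, 0, 0, 0, 0], [0, 0, 0, 0, 0, 0], [0, 0, 0, 0, 0, 0]]}}

```text
time: 5.5
tool_pos: [0.4765, -0.0884, 0.1063]
ee_rot: [3.142, -0.001, -3.104]
wrist_force: [-0.9, 2.7, -1.3]
width: 0.0699
finger_force: 1.1
```

Run:
```python
from h import *
d=red(); np.save("d2.npy",d);print(sc(d), sensors.get_obs()["tool_pos"])
```

```text
[[ 75 108 121 124 110  41   4   0   0   0   0   0   0   0   0   1  19  50
   73]
 [  0  36  77  83  38   0   0   0   0   0   0   0   0   0   0  43  84  88
   85]
 [  0   0   5   2   0   0   0   0   0   0   0   0   0   0  18  88  92  91
   87]
 [  0   0   0   0   0   0   0   0   0   0   0   0   0   0  26  92  93  92
   90]
 [  0   0   0   0   0   0   0   0   0   4  15  54  77  84  55  93  92  92
   91]
 [  0   0   0   0   0   0   0   2  43  83 134 176 168 196 117  95  87  92
   92]
 [  0   0   0   0   0   0  16 100 169 185 185 179 169 160 150 106  87  87
   92]
 [  0   0   0   0   0  16 102 170 185 184 181 148 116 104 112 116  98  85
   88]
 [  0   0   0   0  15 102 170 186 182 169 108  55  26  20  34  88  98  86
   85]
 [  0   0   0   0  96 170 188 185 152  78  10   0   0   0   0  33  82  88
   86]
 [  0   0   0  46 156 189 190 167  64   9   0   0   0   0   0   0  49  86
   89]
 [  0   0   0 114 167 184 166  82  12   0   0   0   0   0   0   0   0  52
   90]
 [  0   0  25 138 172 179 100  14   0   0   0   0   0   0   0   0   0  16
   75]
 [  0   0  42 132 168 150  43   6   0   0   1   0   0   0   0   0   0   0
   12]
 [  0   0  31 110 153 124  21   0   0   0   0   0   0   0   0   0   0   0
    0]
 [  0   0   0  39 114 140  37   2   0   0   0   0   0   0   0   0   0   0
    0]
 [  0   5  35  54  84 108  87  24   2   0   0   0   0   0   0   0   0   0
    0]
 [ 44  50  70  77  77  82  86  61  19   0   0   0   0   0   0   0   0   0
    0]
 [ 75  74  76  76  77  78  77  78  50  13   0   0   0   0   0   0   0   0
    1]
 [ 76  75  74  75  76  78  78  76  78  46  10   0   0   0   0   0   0   0
    0]]
(np.float64(5716.0), np.float64(2957.0)) [ 0.47659894 -0.08840257  0.10635516]
```

Request:
{"op": "send_rows", "data": {"rows": [[0, -1, 0, 0, 0, 0], [0, 0, 0, 0, 0, 0], [0, 0, 0, 0, 0, 0]]}}

```text
time: 5.85
tool_pos: [0.4767, -0.0894, 0.1064]
ee_rot: [3.142, -0.0, -3.104]
wrist_force: [-1.2, 1.3, -1.9]
width: 0.0704
finger_force: 1.1
```

Run:
```python
from h import *
d=red(); np.save("d3.npy",d);print(sc(d), sensors.get_obs()["tool_pos"])
```

```text
[[ 74 117 123 133 118  82  19   0   0   0   0   0   0   0   0   0   1  29
   54]
 [  9  64 102 104  61   9   0   0   0   0   0   0   0   0   0   4  44  85
   85]
 [  0   0  24  38   9   0   0   0   0   0   0   0   0   0   0  68  92  92
   87]
 [  0   0   0   0   0   0   0   0   0   0   0   0   0   0   0  92  92  91
   90]
 [  0   0   0   0   0   0   0   0   0   0   4  15  46  84  42  93  92  92
   91]
 [  0   0   0   0   0   0   0   0   2  28  67 129 168 195 142  96  87  92
   92]
 [  0   0   0   0   0   0   0  62 112 168 184 179 168 162 157 104  87  87
   92]
 [  0   0   0   0   0   0  77 166 184 184 180 147 117 104 112 116  98  86
   88]
 [  0   0   0   0   0  78 166 185 182 168 108  56  26  20  34  88  98  86
   85]
 [  0   0   0   0  56 161 187 186 150  78  10   0   0   0   0  32  82  89
   86]
 [  0   0   0  15 125 177 188 166  64  10   0   0   0   0   0   0  49  86
   88]
 [  0   0   0  88 161 184 166  82  12   0   0   0   0   0   0   0   0  52
   90]
 [  0   0  18 136 172 178  99  14   0   0   0   0   0   0   0   0   0  17
   75]
 [  0   0  21 130 167 150  43   6   0   0   0   0   0   0   0   0   0   0
   13]
 [  0   0  30 109 154 124  22   0   0   0   0   0   0   0   0   0   0   0
    0]
 [  0   0   0  35 118 140  37   2   0   0   0   0   0   0   0   0   0   0
    0]
 [  0   0   5  36  72 106  87  24   2   0   0   0   0   0   0   0   0   0
    0]
 [ 36  37  51  72  77  82  86  61  18   0   0   0   0   0   0   0   0   0
    0]
 [ 69  71  75  76  77  77  78  78  51  13   0   0   0   0   0   0   0   0
    1]
 [ 76  75  74  75  76  77  78  76  78  46   9   0   0   0   0   0   0   0
    0]]
(np.float64(5169.0), np.float64(2789.0)) [ 0.47681695 -0.08938051  0.10651839]
```

Request:
{"op": "send_rows", "data": {"rows": [[0, -1, 0, 0, 0, 0], [0, 0, 0, 0, 0, 0], [0, 0, 0, 0, 0, 0]]}}

```text
time: 6.2
tool_pos: [0.4769, -0.0904, 0.1065]
ee_rot: [-3.142, 0.0, -3.105]
wrist_force: [-0.4, 2.2, -1.7]
width: 0.0698
finger_force: 1.1
```

Run:
```python
from h import *
d=red(0); np.save("d4.npy",d);print(sc(d), sensors.get_obs()["tool_pos"]);print(d[8:18,3:15].round().astype(int))
```

```text
(np.float64(4267.0), np.float64(2418.0)) [ 0.47686757 -0.09040851  0.10652378]
[[  0   0   0   0   0   0   0   0   0   0   0   2]
 [  0   0   0   0   0   0   0   0   0   2  12  54]
 [  0   0   0   0   0   0   0  11  66 101 153 178]
 [  0   0   0   0   0   0  12 105 168 184 182 147]
 [  0   0   0   0   0  17 106 171 183 169 108  56]
 [  0   0   0   0   0 103 171 185 151  78  10   0]
 [  0   0   0   0  75 166 188 168  64   9   0   0]
 [  0   0   0  14 151 184 167  83  12   0   0   0]
 [  0   0   0  85 157 180 100  14   0   0   0   0]
 [  0   0   0 126 168 150  43   6   0   0   0   0]]
```

Request:
{"op": "send_rows", "data": {"rows": [[0, -1, 0, 0, 0, 0], [0, 0, 0, 0, 0, 0], [0, 0, 0, 0, 0, 0]]}}

```text
time: 6.55
tool_pos: [0.4769, -0.0914, 0.1066]
ee_rot: [-3.142, 0.0, -3.105]
wrist_force: [-0.3, 2.6, -1.8]
width: 0.0697
finger_force: 1.1
```

Run:
```python
from h import *
d=red(0); np.save("d5.npy",d);print(sc(d), sensors.get_obs()["tool_pos"],sensors.get_obs()["width"]);print(d[8:18,3:15].round().astype(int))
```

```text
(np.float64(3162.0), np.float64(1904.0)) [ 0.47692311 -0.09142036  0.10658804] 0.07024168410620991
[[  0   0   0   0   0   0   0   0   0   0   0   0]
 [  0   0   0   0   0   0   0   0   0   0   3  11]
 [  0   0   0   0   0   0   0   0   7  35  78 132]
 [  0   0   0   0   0   0   0  12 104 167 181 148]
 [  0   0   0   0   0   0  19 107 167 169 109  56]
 [  0   0   0   0   0  19 108 169 152  78  11   0]
 [  0   0   0   0   0 101 171 168  64   9   1   0]
 [  0   0   0   0  73 164 167  82  12   0   0   0]
 [  0   0   0  14 147 179  99  14   0   0   0   0]
 [  0   0   0  68 152 150  43   6   0   0   0   0]]
```

Request:
{"op": "send_rows", "data": {"rows": [[0, -0.6, 0, 0, 0, 0], [0, 0, 0, 0, 0, 0], [0, 0, 0, 0, 0, 0]]}}

```text
time: 6.9
tool_pos: [0.4769, -0.092, 0.1066]
ee_rot: [3.142, 0.0, -3.105]
wrist_force: [-0.1, 2.4, -1.8]
width: 0.0697
finger_force: 1.2
```

Run:
```python
from h import *
d=red(0); np.save("d6.npy",d);print(sc(d), sensors.get_obs()["tool_pos"],sensors.get_obs()["width"]);print(d[8:18,3:15].round().astype(int))
```

```text
(np.float64(2802.0), np.float64(1765.0)) [ 0.47693288 -0.09197666  0.10658782] 0.0701471244079793
[[  0   0   0   0   0   0   0   0   0   0   0   0]
 [  0   0   0   0   0   0   0   0   0   0   0   3]
 [  0   0   0   0   0   0   0   0   0   2  15  56]
 [  0   0   0   0   0   0   0  12  70 112 164 148]
 [  0   0   0   0   0   0  13 106 167 169 108  56]
 [  0   0   0   0   0   0 105 169 151  78  11   0]
 [  0   0   0   0   0  78 168 167  64   9   1   0]
 [  0   0   0   0  39 160 167  83  12   0   0   0]
 [  0   0   0   0 120 168 100  14   0   0   0   0]
 [  0   0   0  20 145 150  43   6   0   0   0   0]]
```

Request:
{"op": "send_rows", "data": {"rows": [[0, 1, 0, 0, 0, 0], [0, 0, 0, 0, 0, 0], [0, 0, 0, 0, 0, 0]], "grip": 68}}

```text
time: 7.25
tool_pos: [0.477, -0.0911, 0.1067]
ee_rot: [-3.141, 0.0, -3.104]
wrist_force: [-0.0, 2.7, -0.0]
width: 0.068
finger_force: 0.7
```

Request:
{"op": "send_rows", "data": {"rows": [[0, 1, 0, 0, 0, 0], [0, 0, 0, 0, 0, 0], [0, 0, 0, 0, 0, 0]], "grip": 66}}

```text
time: 7.5
tool_pos: [0.477, -0.0901, 0.1068]
ee_rot: [-3.141, 0.001, -3.104]
wrist_force: [0.2, 0.4, -0.1]
width: 0.0659
finger_force: 0.4
```

Request:
{"op": "send_rows", "data": {"rows": [[0, 1, 0, 0, 0, 0], [0, 0, 0, 0, 0, 0], [0, 0, 0, 0, 0, 0]], "grip": 64}}

```text
time: 7.75
tool_pos: [0.4769, -0.0891, 0.1067]
ee_rot: [-3.141, 0.0, -3.104]
wrist_force: [-0.4, 0.3, 1.1]
width: 0.0639
finger_force: 0.0
```

Run:
```python
from h import *
d=red(0); np.save("d7.npy",d);print(sc(d), sensors.get_obs()["tool_pos"],sensors.get_obs()["width"]);print(d[8:18,3:15].round().astype(int))
over("pics/o2.png",-90,-90)
```

```text
(np.float64(2693.0), np.float64(1620.0)) [ 0.47686979 -0.08911891  0.10662163] 0.06414248358501089
[[  0   0   0   0   0   0   0   0   0   0   0   0]
 [  0   0   0   0   0   0   0   0   0   0   4  18]
 [  0   0   0   0   0   0   0   0   0  10  98 114]
 [  0   0   0   0   0   0   0   0  62 112 164 147]
 [  0   0   0   0   0   0   0  81 164 169 108  56]
 [  0   0   0   0   0   0  81 164 151  78  11   0]
 [  0   0   0   0   0  60 164 167  64   9   0   0]
 [  0   0   0   0  17 130 156  82  12   0   0   0]
 [  0   0   0   0  94 163  99  14   0   0   0   0]
 [  0   0   0  21 144 150  43   6   0   0   0   0]]
```

View pics/o2.png

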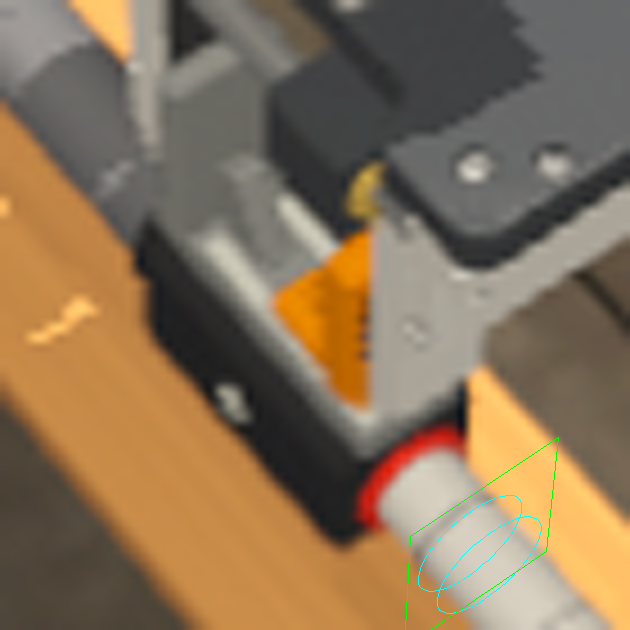

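Request:
{"op": "send_rows", "data": {"rows": [[0, 0.9, 0, 0, 0, 0], [0, 0, 0, 0, 0, 0], [0, 0, 0, 0, 0, 0]], "grip": 62}}

```text
time: 8.15
tool_pos: [0.4768, -0.0882, 0.1065]
ee_rot: [-3.141, -0.0, -3.104]
wrist_force: [-0.1, -0.9, 0.1]
width: 0.0618
finger_force: 0.2
```

Request:
{"op": "send_rows", "data": {"rows": [[0, 0.9, 0, 0, 0, 0], [0, 0, 0, 0, 0, 0], [0, 0, 0, 0, 0, 0]], "grip": 60}}

```text
time: 8.4
tool_pos: [0.4768, -0.0873, 0.1065]
ee_rot: [-3.141, -0.0, -3.104]
wrist_force: [-0.4, -0.6, -0.4]
width: 0.0604
finger_force: 7.7
```

Run:
```python
from h import *
d=red(0); np.save("d8.npy",d);print(sc(d), sensors.get_obs()["tool_pos"],sensors.get_obs()["width"],d[13,3:13].sum(),d[14,3:13].sum())
```

```text
(np.float64(2686.0), np.float64(1618.0)) [ 0.47676322 -0.08727171  0.10649274] 0.060520919325194655 474.25 464.75
```

Request:
{"op": "send_rows", "data": {"rows": [[0, 0.9, 0, 0, 0, 0], [0, 0, 0, 0, 0, 0], [0, 0, 0, 0, 0, 0]], "grip": 58}}

```text
time: 8.75
tool_pos: [0.4767, -0.0863, 0.1065]
ee_rot: [-3.141, -0.0, -3.104]
wrist_force: [-0.5, -0.0, -0.6]
width: 0.0579
finger_force: 7.6
```

Request:
{"op": "send_rows", "data": {"rows": [[0, 1, 0, 0, 0, 0], [0, 0, 0, 0, 0, 0], [0, 0, 0, 0, 0, 0]], "grip": 56}}

```text
time: 9.0
tool_pos: [0.4767, -0.0853, 0.1065]
ee_rot: [-3.142, -0.0, -3.104]
wrist_force: [-1.1, -1.5, 0.3]
width: 0.0563
finger_force: 7.6
```

Run:
```python
from h import *
d=red(0); np.save("d8.npy",d);print(sc(d), sensors.get_obs()["tool_pos"],sensors.get_obs()["width"],d[13,3:13].sum(),d[14,3:13].sum())
```

```text
(np.float64(2692.0), np.float64(1620.0)) [ 0.47669493 -0.0852424   0.10650443] 0.05613918052280858 475.25 463.5
```

The leg is holding still while the lever closes; I'll carry on the same way.

Request:
{"op": "send_rows", "data": {"rows": [[0, 1, 0, 0, 0, 0], [0, 0, 0, 0, 0, 0], [0, 0, 0, 0, 0, 0]], "grip": 54}}

```text
time: 9.35
tool_pos: [0.4767, -0.0842, 0.1065]
ee_rot: [3.141, -0.0, -3.104]
wrist_force: [-2.2, -1.6, 0.3]
width: 0.0546
finger_force: 7.6
```

Request:
{"op": "send_rows", "data": {"rows": [[0, 1, 0, 0, 0, 0], [0, 0, 0, 0, 0, 0], [0, 0, 0, 0, 0, 0]], "grip": 52}}

```text
time: 9.6
tool_pos: [0.4766, -0.0831, 0.1065]
ee_rot: [3.141, -0.0, -3.104]
wrist_force: [-1.6, -0.9, 0.3]
width: 0.0523
finger_force: 7.6
```

Request:
{"op": "send_rows", "data": {"rows": [[0, 0.9, 0, 0, 0, 0], [0, 0, 0, 0, 0, 0], [0, 0, 0, 0, 0, 0]], "grip": 50}}

```text
time: 9.85
tool_pos: [0.4766, -0.0821, 0.1065]
ee_rot: [3.141, -0.0, -3.104]
wrist_force: [-2.5, -0.6, 1.5]
width: 0.0498
finger_force: 7.8
```

Request:
{"op": "send_rows", "data": {"rows": [[0, 0.9, 0, 0, 0, 0], [0, 0, 0, 0, 0, 0], [0, 0, 0, 0, 0, 0]], "grip": 48}}

```text
time: 10.1
tool_pos: [0.4766, -0.0812, 0.1065]
ee_rot: [3.141, -0.001, -3.104]
wrist_force: [-3.9, 0.6, 0.9]
width: 0.0481
finger_force: 8.1
```

Request:
{"op": "send_rows", "data": {"rows": [[0, 0, 0, 0, 0, 0], [0, 0, 0, 0, 0, 0], [0, 0, 0, 0, 0, 0], [0, 0, 0, 0, 0, 0]], "grip": 40}}

```text
time: 10.43
tool_pos: [0.4766, -0.0811, 0.1065]
ee_rot: [3.141, -0.0, -3.104]
wrist_force: [-4.2, 2.7, 2.9]
width: 0.0473
finger_force: 30.0
```

Run:
```python
from h import *
d=red(0); np.save("d9.npy",d);print(sc(d), sensors.get_obs()["tool_pos"],sensors.get_obs()["width"],d[13,3:13].sum(),d[14,3:13].sum(),sensors.get_obs()["wrist_force"])
over("pics/o3.png",-90,-90)
```

```text
(np.float64(2554.0), np.float64(1550.0)) [ 0.47658582 -0.0812089   0.10649254] 0.047441238922559324 435.75 434.75 [-3.90252098  3.28899594  2.0547493 ]
```

View pics/o3.png

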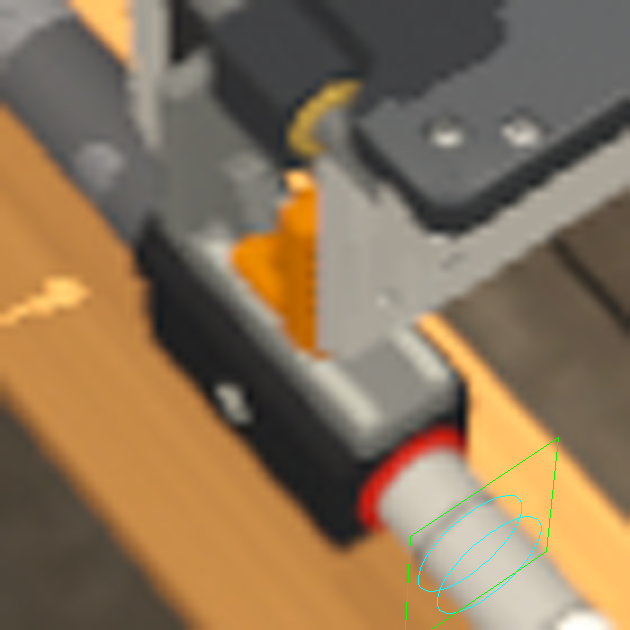

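The collar end now sits at the ring's middle, the lever is at its stop (opening about 47.5 mm) and the grip force is 30 N.

```bash
python3 -c "
from bench import ticket
print(ticket.close_job())"
```

```text
the job is handed in; nothing more can be done
None
```

I pushed the leg in until the collar end lined up with the ring's middle, then pinched the cam lever closed to its stop. The job is handed in with horn and lever still held at 30 N, and the tape measure, folding rule and setting block were never approached.

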